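# Release the ball from the two-lane part feeder

### The arm

A 6-joint arm with a two-finger parallel gripper is mounted at the origin on the work surface. World frame = base frame: x ahead of the robot, y to its left, z up, the work surface at z = 0. Lengths are in mm, angles in rad, forces in N, time in s.
With the tool pointing down it reaches from about 350 to 775 mm from the base axis. Payload 7.3 kg.
Tool frame: the origin (TCP) lies at the centre of the arm's flange, where the gripper is bolted on; the fingertips stand 178 mm ahead of it and the grasp point (between the pads) lies 159 mm ahead of it; z points along the fingers, y is the direction in which the jaws open and shut (so a half turn about z gives the same grasp; the last joint's range is limited). The gripper opens to 92 mm and grips with 3 to 60 N. Pads are 19 mm wide; open, the fingers measure 130 mm over their backs; the gripper's body (75 mm by 190 mm) begins 47 mm behind the grasp point.
Start: joints at [0.986, 0.342, 1.524, -0, 1.275, -0.146], TCP at [223.028, 475.275, 404.741] pointing down, gripper open.
Joint ranges: [-2.53, 2.53], [-0.77, 2.02], [0.04, 2.7], [-1, 4.14], [0.28, 2.66], [-3.11, 3.11]. Speed limits (rad/s): [2.57, 2.57, 3.14, 3.14, 3.14, 3.14].

### API

Orientations are given as [roll, pitch, yaw] about the fixed x, y, z axes, in that order (R = Rz(yaw) Ry(pitch) Rx(roll)).
In Python, from plant import get_obs, capture, close_job gives the robot as it stands. The module is installed in compiled form; this text tells all that it offers.
- The arm moves only by the shell command python3 -m pendant 'ROWS'. ROWS is JSON, a list of rows, each a list of 3 entries, a list of its own where there are three numbers: the shift along the tool's x, y, z in m, then the turn, a rotation vector about the tool's x, y, z in rad, then the finger opening in m, from 0 to 0.0918. In form: [[[tx, ty, tz], [wx, wy, wz], fingers], ...]. A call has 1 to 10 rows; each row is the pose to reach, as a shift and turn from the pose commanded when the call began, along the tool's axes at that moment; what a row does not reach only later rows make up. A row lasts 1/12 s, in which the tool goes at most 41.7 mm and 7.16 degrees, less where a joint would pass 70% of its speed; a pose out of reach is approached as far as the arm can. A call with a gripper value outside its range is refused whole. The fingers move at their own pace and stop on an object; the grip force is fixed at half the most. Time passes only in rows, so rows that repeat a pose let the fingers close. It gives the time, the measured TCP pose, the force and the opening at its end, in the units of the state.
- get_obs(): the state, without advancing time (a new reading comes with each control period).
- capture(name): name is "side" or "top"; returns a dict with "color" (400x640x3 uint8, red, green, blue), "mtx" (3x3 intrinsics, pixels), "dist" ([k1, k2, p1, p2, k3] as OpenCV has them; the pictures are not rectified), "rvec" (rotation vector, rad) and "tvec" (3), from world to camera coordinates, as OpenCV has them. Camera axes: x right, y down, z forward; pixel columns grow to the right and rows downward; lengths in mm; the calibration is good to about 2 mm. A picture is of the moment at which its call begins. There is no depth.
- close_job(): hands the job in, once; it reports no verdict.
The state is a dict: "time": time; "joint_positions": joint angles; "dq": joint speeds; "tau": joint torques, N m; "tool_pos": TCP position; "tcp_rot": TCP orientation; "contact_force": force on the tool from outside, world axes, zero at the start; "moment": the same for the moment, N m; "grip_width": finger opening in mm.
Only numpy, scipy, OpenCV 4.12 (cv2) and the standard library are available. Lean on these libraries where they do the work, as an engineer would, in place of code of your own. Each camera call takes 0.05 s, during which the arm holds its last target. There are 200 camera calls.

### The job

One lane of the feeder holds a steel ball behind its gate, the other a steel roller. Press down the pad of the rocking lever of the ball's lane with the fingertips so that its gate lifts and the ball rolls by itself down to the low end of its lane, then let the lever come back up so the gate is down again. Do not touch, lift or carry the ball or the roller, do not work the other lever, and leave everything else on the desk where it is.

Things in the scene. Friction and masses are not known exactly. Their poses are not given: they have to be found in the camera images.
- feeder: Two-lane part feeder fixed to the desk, white printed frame, 414 mm wide over its pads, 100 mm high. Origin on the desk, midway between the lanes, under the gates. x points downhill along the lanes, y left, z up. Two open-topped lanes, 44 mm wide inside, centred at y = +34 (left) and -34 mm (right), run from x = -81 to +130 mm; black floors, 34 mm above the desk at x = 0, drop at 0.16 rad.
- left_pad (a point): Black press pad, 36 x 36 x 6 mm, at the outer end of the left lever, 80 mm outside its pivot. This point is the middle of its top face: at x = 0, y = +189 mm of the feeder, 96 mm above the desk at rest, about 60 mm when fully down (then tilted with the lever).
- right_pad (a point): The same pad on the right rocking lever, at y = -189 mm of the feeder.
- left_rocker (a joint): Angle of the left lever, rad: 0 at rest (gate down), 0.46 with its pad fully down. It lies across the feeder, pivots at y = +109 mm, 90 mm above the desk; its inner end carries a gate plate that hangs into the left lane. A spring returns it; the pad needs about 1.5 N to start, 4 N fully down. The gate clears the ball above about 0.35 rad.
- right_rocker (a joint): The same for the right lever and the right lane.
- ball_center (a point): Centre of the steel ball, 36 mm across. It waits uphill of the gate of either lane, its centre 20 mm from the gate and 55 mm above the desk. With the gate up it rolls to the low end by itself in about a second, and rests with its centre about 110 mm down-lane of the gate, 34 mm above the desk.
- roller_center (a point): Centre of the steel roller, a plain cylinder 20 mm across and 40 mm long lying across the other lane, behind that lane's gate.
- left_low_end (a point): Point on the floor of the left lane at its low end, 110 mm down-lane of the gate, 16 mm above the desk; a 26 mm wall closes the lane 20 mm beyond.
- right_low_end (a point): Point on the floor of the right lane at its low end, 110 mm down-lane of the gate, 16 mm above the desk; a 26 mm wall closes the lane 20 mm beyond.
- print_cube: Bystander: red printed cube, 30 mm. Origin at the middle of its underside, on the desk.
- servo: Bystander: black servo motor, 54 x 20 mm, 43 mm high. Origin at the middle of its underside, on the desk.
- screw_jar: Bystander: small jar of screws, 40 mm across, 50 mm high. Origin at the middle of its underside, on the desk.
- gear: Bystander: blue printed gear, 54 mm across, 22 mm high at its hub. Origin at the middle of its underside, on the desk.
- screwdriver: Bystander: screwdriver lying flat, 170 mm long. Origin at the middle of its underside, on the desk.
- mouse: Bystander: black computer mouse, 100 x 58 mm, 30 mm high. Origin at the middle of its underside, on the desk.

How it is judged:
By the outcome, as a careful person would: the job done as asked, in the order asked, and still so for the second after the job is handed in, with the robot touching nothing.
It also fails if it takes over 38 s, if anything falls off the work surface, if the arm or the gripper's body presses on something with over 40 N, if the wrist force passes 120 N, or if a joint passes its speed limit or range.

## Working session

There is one attempt and no reset: what is moved stays moved. The work goes in short steps, Python scripts to look and compute and a shell command to move; the robot and the scene stay as the last step left them, time stands still between calls to the robot, and variables do not carry over. Pictures are saved under pics/ and viewed, about 8 in all and at most 12, crops included, and the job is handed in when it is done.

```bash
mkdir -p pics; python3 - <<'E'
from plant import *
import cv2
for n in("top","side"):
    c=capture(n); cv2.imwrite(f"pics/{n}0.png",c["color"][:,:,::-1]); 
    R=cv2.Rodrigues(c["rvec"])[0]; print(n,(-R.T@c["tvec"].reshape(3)).round(),c["mtx"].round(1).tolist())
o=get_obs();print(o["time"],o["tool_pos"],o["tcp_rot"],o["grip_width"])
E
```

```text
top [ 385.   49. 1164.] [[433.9, 0.0, 316.7], [0.0, 433.9, 196.0], [0.0, 0.0, 1.0]]
side [ 215. -489.  772.] [[401.6, 0.0, 313.4], [0.0, 401.6, 199.1], [0.0, 0.0, 1.0]]
0.1 [222.95284206 475.17627729 404.12698349] [-3.14026997e+00 -2.31649899e-04  2.70278502e+00] 92.14570306287015
```

View pics/top0.png

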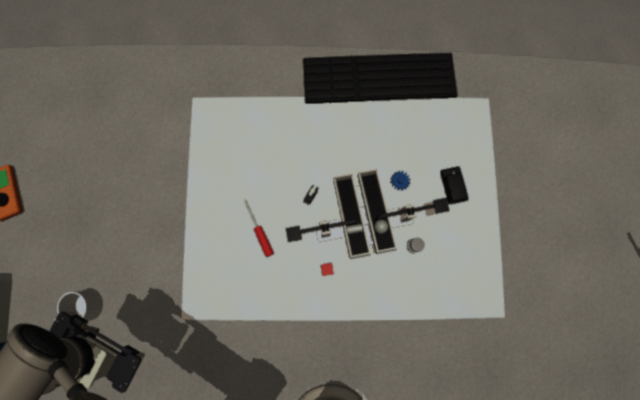

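View pics/side0.png

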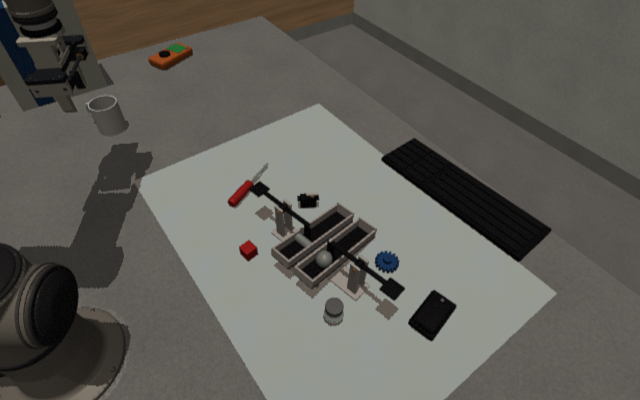

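The top view shows the ball at (381,227) in the right-hand lane, near side of the gate, so uphill faces the robot and downhill points away. The roller is at about (354,229) in the left lane. The pads are at (293,234) and (440,206), with the mouse at (454,185) close to the right one. I'll measure the pads, ball and mouse next.

```bash
cat > h.py <<'E'
from plant import *
import cv2, numpy as np
def ray(c,p):
    u=cv2.undistortPoints(np.array([[p]],float),c["mtx"],np.array(c["dist"]))[0,0]
    R=cv2.Rodrigues(c["rvec"])[0]; return -R.T@np.ravel(c["tvec"]), R.T@np.array([*u,1])
def onz(c,p,z):
    o,d=ray(c,p); return o+d*(z-o[2])/d[2]
def tri(c1,p1,c2,p2):
    A=[];b=[]
    for o,d in(ray(c1,p1),ray(c2,p2)):
        d=d/np.linalg.norm(d);M=np.eye(3)-np.outer(d,d);A.append(M);b.append(M@o)
    return np.linalg.lstsq(np.vstack(A),np.hstack(b),rcond=None)[0]
E
python3 - <<'E'
from h import *
t=capture("top");s=capture("side")
a=cv2.resize(t["color"][150:280,270:480],None,fx=3.8,fy=3.8,interpolation=cv2.INTER_CUBIC)
b=cv2.resize(s["color"][170:340,230:470],None,fx=3.3,fy=3.3,interpolation=cv2.INTER_CUBIC)
cv2.imwrite("pics/tc.png",a[:,:,::-1]);cv2.imwrite("pics/sc.png",b[:,:,::-1])
E
```

```text
(no output)
```

View pics/tc.png

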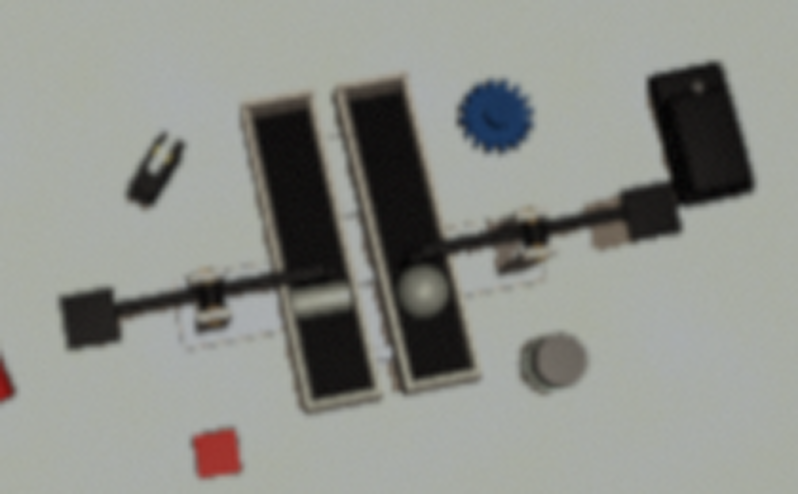

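View pics/sc.png

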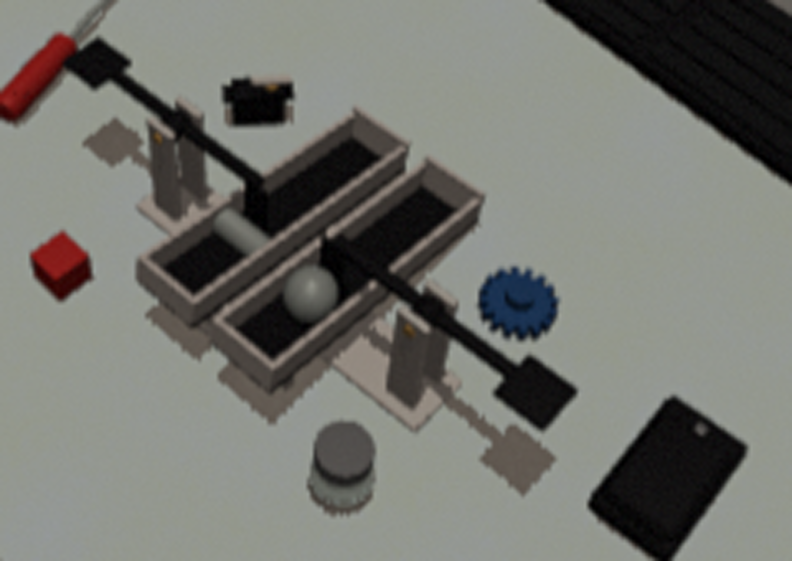

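The crops show the sphere in the right lane at top crop (424,291) and side crop (311,294), and the roller in the left lane. The right pad is at top crop (651,211) and side crop (536,390); the left pad is at (91,318) and (97,62). I'll triangulate these.

```bash
python3 - <<'E'
from h import *
from scipy.spatial.transform import Rotation as Ro
t=capture("top");s=capture("side")
T=lambda x,y:((x+.5)/3.8-.5+270,(y+.5)/3.8-.5+150)
S=lambda x,y:((x+.5)/3.3-.5+230,(y+.5)/3.3-.5+170)
P={}
for n,a,b in(("R",(651,211),(536,390)),("L",(91,318),(97,62)),("ball",(424,291),(311,294))):
    P[n]=tri(t,T(*a),s,S(*b)); print(n,P[n].round(1), onz(t,T(*a),55 if n=="ball" else 96).round(1), onz(s,S(*b),55 if n=="ball" else 96).round(1))
# colour-mask check of the right pad in top view
g=t["color"].max(2);x0,y0=[int(v) for v in T(651,211)]
m=(g<60).astype(np.uint8); m=cv2.morphologyEx(m,cv2.MORPH_OPEN,np.ones((5,5)))
n,l,st,ce=cv2.connectedComponentsWithStats(m); k=l[y0,x0]; print("mask",st[k],ce[k],T(651,211))
d=P["L"]-P["R"]; yaw=np.arctan2(-d[0],d[1]); print("span",np.hypot(*d[:2]),"feeder yaw",yaw)
R=onz(t,T(651,211),96);R=(R+P["R"])/2
o=get_obs(); A=Ro.from_euler("xyz",o["tcp_rot"])
for w in(yaw+np.pi/2,yaw-np.pi/2):
    G=Ro.from_euler("xyz",[np.pi,0,w]);  # tool y = feeder -/+ x
    print("yfinger",G.apply([0,1,0]).round(2),"rotvec tool",(A.inv()*G).as_rotvec().round(3))
goal=np.array([R[0],R[1],96+178+60]); print(goal,np.hypot(*goal[:2]),"shift tool m",A.inv().apply(goal-o["tool_pos"]).round(1),o["joint_positions"],o["time"])
E
```

```text
R [ 566.4 -262.2   95.3] [ 566.2 -261.9   96. ] [ 566.1 -262.4   96. ]
L [485.8 105.9  94.8] [485.6 105.9  96. ] [485.4 104.9  96. ]
ball [ 513.5 -116.3   57. ] [ 513.9 -116.7   55. ] [ 514.2 -115.2   55. ]
mask [433 168  34  44 846] [451.0070922  189.40661939] (440.9473684210526, 205.1578947368421)
span 376.823501894865 feeder yaw 0.215523010198153
yfinger [0.98 0.21 0.  ] rotvec tool [-0.001  0.     0.917]
yfinger [-0.98 -0.21  0.  ] rotvec tool [-0.000e+00 -1.000e-03 -2.225e+00]
[ 566.2924868  -262.05348908  334.        ] 623.9865477262388 shift tool m [-624.  -521.6   70.7] [ 9.86032510e-01  3.42300857e-01  1.52437610e+00  8.76760188e-06
  1.27542060e+00 -1.45993354e-01] 0.3
```

The checks agree: pad heights are 95–96 mm (96 given), the pad span is 377 mm (378 given), and the ball height is 57 mm (55 given). The target is the right pad at (566,-262). I'll press with closed fingers, jaw axis along the lane so the body stays clear of the lever. Halfway first.

```bash
python3 -m pendant '[[[-0.312,-0.261,0],[0,0,0.917],0],[[-0.312,-0.261,0],[0,0,0.917],0],[[-0.312,-0.261,0],[0,0,0.917],0],[[-0.312,-0.261,0],[0,0,0.917],0],[[-0.312,-0.261,0],[0,0,0.917],0],[[-0.312,-0.261,0],[0,0,0.917],0],[[-0.312,-0.261,0],[0,0,0.917],0],[[-0.312,-0.261,0],[0,0,0.917],0],[[-0.312,-0.261,0],[0,0,0.917],0],[[-0.312,-0.261,0],[0,0,0.917],0]]'
cat > go.py <<'E'
import sys
from h import *
from scipy.spatial.transform import Rotation as Ro
g=np.array([float(v) for v in sys.argv[1:4]]);o=get_obs();A=Ro.from_euler("xyz",o["tcp_rot"]);G=Ro.from_euler("xyz",[np.pi,0,0.2155+np.pi/2])
print("shift m",(A.inv().apply(g-o["tool_pos"])/1000).round(4),"turn",(A.inv()*G).as_rotvec().round(3),"F",o["contact_force"].round(2),"w",round(o["grip_width"],1),"t",o["time"],o["tool_pos"].round(1))
E
python3 go.py 566 -262 334
```

```text
time: 1.13
tool_pos: [395.2, 103.8, 405.0]
tcp_rot: [3.141, 0.001, 1.784]
contact_force: [-0.5, -0.0, -0.0]
grip_width: 29.3
shift m [-0.3937  0.0893  0.0713] turn [ 0.001  0.001 -0.002] F [-0.51 -0.02 -0.01] w 29.3 t 1.1333 [395.2 103.8 405. ]
```

```bash
python3 -m pendant '[[[-0.394,0.089,0.071],[0,0,0],0],[[-0.394,0.089,0.071],[0,0,0],0],[[-0.394,0.089,0.071],[0,0,0],0],[[-0.394,0.089,0.071],[0,0,0],0],[[-0.394,0.089,0.071],[0,0,0],0],[[-0.394,0.089,0.071],[0,0,0],0],[[-0.394,0.089,0.071],[0,0,0],0],[[-0.394,0.089,0.071],[0,0,0],0],[[-0.394,0.089,0.071],[0,0,0],0],[[-0.394,0.089,0.071],[0,0,0],0]]'
python3 -m pendant '[[[0,0,0],[0,0,0],0],[[0,0,0],[0,0,0],0]]'
python3 go.py 566 -262 284
```

```text
time: 1.97
tool_pos: [566.1, -262.2, 332.8]
tcp_rot: [-3.141, 0.0, 1.785]
contact_force: [1.5, 0.4, 0.3]
grip_width: 0.2
time: 2.13
tool_pos: [565.6, -261.2, 332.1]
tcp_rot: [-3.14, -0.002, 1.783]
contact_force: [-0.7, 1.0, 0.1]
grip_width: 0.3
shift m [-0.0009  0.0003  0.0481] turn [-0.001 -0.002 -0.003] F [-0.65  0.98  0.07] w 0.3 t 2.1333 [ 565.6 -261.2  332.1]
```

```bash
python3 -m pendant '[[[0,0,0.03],[0,0,0],0],[[0,0,0.048],[0,0,0],0],[[0,0,0.055],[0,0,0],0],[[0,0,0.062],[0,0,0],0],[[0,0,0.069],[0,0,0],0],[[0,0,0.076],[0,0,0],0],[[0,0,0.076],[0,0,0],0]]'
python3 - <<'E'
from h import *
t=capture("top");s=capture("side")
a=cv2.resize(t["color"][150:280,270:480],None,fx=2.8,fy=2.8);b=cv2.resize(s["color"][120:340,230:470],None,fx=2.45,fy=2.45)
im=np.zeros((a.shape[0],1,3),np.uint8)
cv2.imwrite("pics/p1.png",b[:,:,::-1])
E
```

```text
time: 2.72
tool_pos: [565.8, -259.1, 257.6]
tcp_rot: [3.141, 0.0, 1.786]
contact_force: [0.4, 1.6, 2.3]
grip_width: 0.6
```

View pics/p1.png

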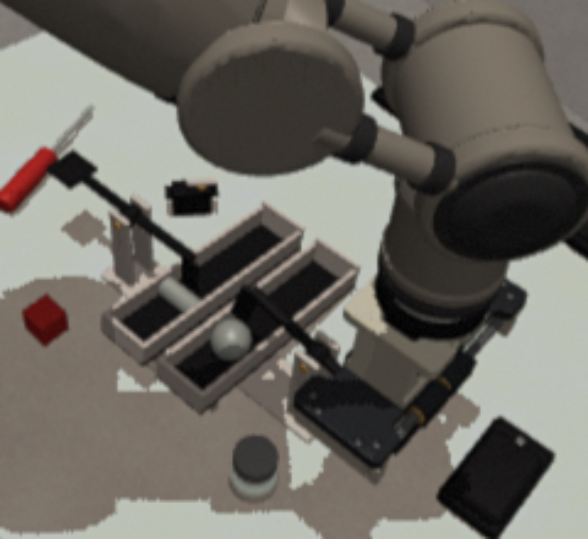

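The right gate is partly up, the ball at (231,340) is still held, and the force is 2.3 N. Pressing on and holding.

```bash
python3 -m pendant '[[[0,0,0.005],[0,0,0],0],[[0,0,0.010],[0,0,0],0],[[0,0,0.014],[0,0,0],0],[[0,0,0.014],[0,0,0],0],[[0,0,0.014],[0,0,0],0],[[0,0,0.014],[0,0,0],0],[[0,0,0.014],[0,0,0],0],[[0,0,0.014],[0,0,0],0],[[0,0,0.014],[0,0,0],0],[[0,0,0.014],[0,0,0],0]]'
python3 - <<'E'
from h import *
s=capture("side");b=cv2.resize(s["color"][120:340,230:470],None,fx=2.45,fy=2.45)
cv2.imwrite("pics/p2.png",b[:,:,::-1])
E
```

```text
time: 3.65
tool_pos: [565.7, -259.6, 243.9]
tcp_rot: [3.141, 0.001, 1.786]
contact_force: [1.9, -0.6, 4.4]
grip_width: 0.4
```

View pics/p2.png

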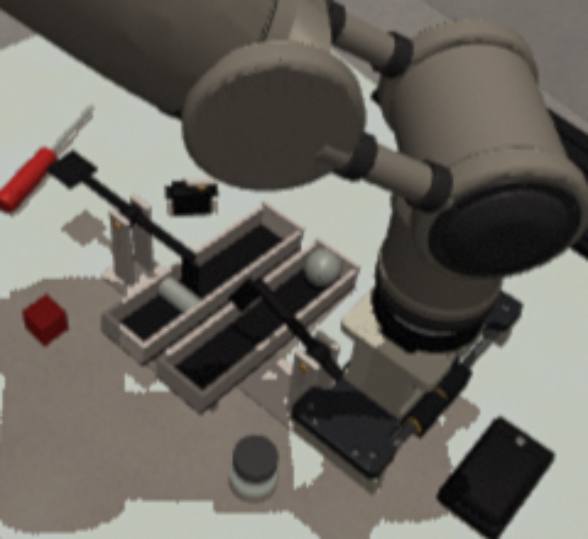

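The ball is at the low end (323,265) and the gate is up, clear of it. I'll raise slowly so the lever follows, then retreat upward.

```bash
python3 -m pendant '[[[0,0,-0.006],[0,0,0],0],[[0,0,-0.012],[0,0,0],0],[[0,0,-0.018],[0,0,0],0],[[0,0,-0.024],[0,0,0],0],[[0,0,-0.030],[0,0,0],0],[[0,0,-0.036],[0,0,0],0],[[0,0,-0.050],[0,0,0],0],[[0,0,-0.080],[0,0,0],0],[[0,0,-0.12],[0,0,0],0],[[0,0,-0.15],[0,0,0],0]]'
python3 -m pendant '[[[0.04,0,0],[0,0,0],0],[[0.08,0,0],[0,0,0],0],[[0.12,0,0],[0,0,0],0],[[0.16,0,0],[0,0,0],0],[[0.20,0,0],[0,0,0],0],[[0.24,0,0],[0,0,0],0],[[0.28,0,0],[0,0,0],0],[[0.32,0,0],[0,0,0],0],[[0.36,0,0],[0,0,0],0],[[0.40,0,0],[0,0,0],0]]'
python3 -m pendant '[[[0.04,0,0],[0,0,0],0],[[0.08,0,0],[0,0,0],0],[[0.12,0,0],[0,0,0],0],[[0.16,0,0],[0,0,0],0],[[0.16,0,0],[0,0,0],0],[[0.16,0,0],[0,0,0],0]]'
python3 - <<'E'
from h import *
for n,c in(("top",(150,280,270,480)),("side",(170,340,230,470))):
    s=capture(n)["color"][c[0]:c[1],c[2]:c[3]]
    cv2.imwrite(f"pics/end_{n}.png",cv2.resize(s,None,fx=3.3,fy=3.3,interpolation=cv2.INTER_CUBIC)[:,:,::-1])
E
```

```text
time: 4.53
tool_pos: [565.4, -259.0, 396.0]
tcp_rot: [-3.142, -0.001, 1.786]
contact_force: [0.3, 0.2, 0.3]
grip_width: 0.3
time: 5.37
tool_pos: [478.9, 133.3, 393.8]
tcp_rot: [-3.14, -0.001, 1.786]
contact_force: [0.2, 0.1, 0.0]
grip_width: 0.5
time: 5.87
tool_pos: [444.8, 289.4, 393.4]
tcp_rot: [-3.14, 0.0, 1.79]
contact_force: [0.1, -0.8, -0.4]
grip_width: 0.6
```

View pics/end_side.png

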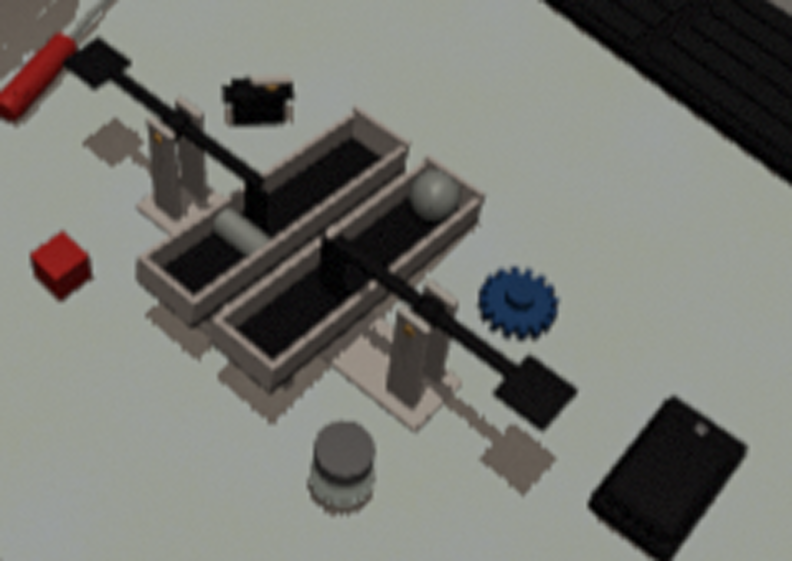

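View pics/end_top.png

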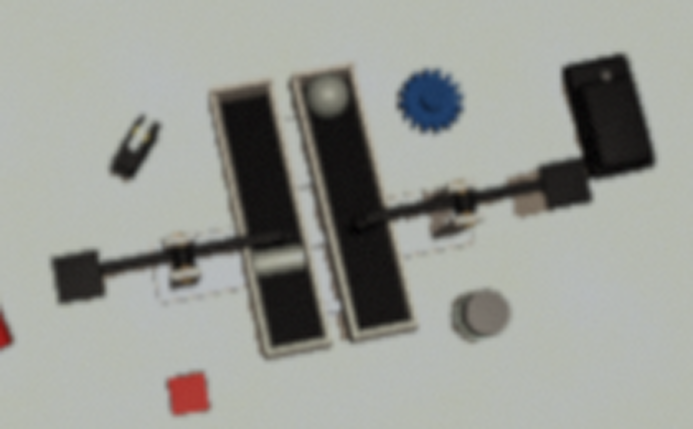

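The ball rests at the low end: (434,193) in the side crop, (327,95) in the top crop. The right pad is back at (536,390), its rest pixel. The roller and the bystanders in view have not moved, and the arm is clear.

```bash
python3 -c "from plant import *;print(close_job())"
```

```text
the job is handed in; nothing more can be done
None
```

The ball is at the low end of its lane, the right gate is down again, and the job is handed in at about 6 s of the 38 s allowed.

- **What I did:** The ball was in the right lane. I pressed the right pad with the closed fingertips until the gate cleared, held it while the ball rolled down, then eased off so the spring brought the lever back. The press took about 4.4 N. The arm then moved up and away.
- **Before pressing:** The measured points matched the given sizes: pad heights 95–96 mm (given 96), pad span 377 mm (given 378) and ball height 57 mm (given 55).
- **Final pictures:** Both views show the ball at the low end and the right lever back at its rest position. The left lever, the roller and the bystanders in view are where they were. The contact force is near zero, with the arm clear of everything.
- **Not checked:** The final crops cut off part of the screwdriver, though the part in view had not moved. I judged the final state by eye and did not triangulate the ball's end position. No check failed or disagreed.

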